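Index the filter turret with its thumb lever and lock it

ROBOT

A 6-joint arm with a two-finger parallel gripper is mounted at the origin on the work surface. World frame = base frame: x ahead of the robot, y to its left, z up, the work surface at z = 0. Lengths are in m, angles in degrees, forces in N, time in s.
With the tool pointing down it reaches from about 0.4 to 0.825 m from the base axis. Payload 7 kg.
Tool frame: the origin (TCP) lies midway between the tips of the shut fingers; the grasp point (between the pads) lies 19 mm behind it; z points along the fingers, y is the direction in which the jaws open and shut (so a half turn about z gives the same grasp; the last joint's range is limited). The gripper opens to 88 mm and grips with 3 to 60 N. Pads are 19 mm wide; open, the fingers measure 130 mm over their backs; the gripper's body (78 mm by 193 mm) begins 47 mm behind the grasp point.
Start: joints at [81.194, 20.546, 0.682, 0, -70.136, -16.507], TCP at [0.289, 0.61, 0.194] pointing down, gripper open.
Joint ranges: [-176.03, 176.03], [-82.01, 121.73], [-58.28, 71.71], [-173.87, 95.51], [-174.79, -0.11], [-173.66, 173.66]. Speed limits (degrees/s): [136.94, 136.94, 172.46, 180, 180, 180].

INTERFACE

Orientations are given as a 3x3 rotation matrix whose columns are the frame's x, y, z axes.
In Python, from rig import robot gives the robot as it stands. Calls block until the motion is done:
- robot.goto(position, orientation): joint-space move of the TCP to a pose.
- robot.servo_line(position, ori=None, speed=0.15): straight line of the TCP; ori=None keeps the orientation; speed is the mean speed in m/s.
- robot.movej(angles): joint-space move.
- robot.move_gripper(opening): opening from 0.0 (shut) to 1.0 (fully open); the grip force is fixed at half the most; returns when the fingers have stopped.
- robot.dwell(seconds).
- robot.ik(position, orientation): joint angles nearest the present ones, or None.
- robot.grab_frame(name): name is "scene" or "top"; returns (picture, depth): 384x512x3 uint8, red, green, blue; 384x512 float32, m along the optical axis (not along the pixel's ray), 0 where there is no reading.
- robot.camera_info(name): a dict with "vfov" (degrees; the focal length in pixels is half the picture's height over the tangent of half this angle, whatever the lens; pixels are square), "cx", "cy" (the principal point, pixels), "view" (4x4, takes a point from world to camera coordinates). Camera axes: x right, y down, z forward; pixel columns grow to the right and rows downward; lengths in m; the calibration is good to about 2 mm. A picture is of the moment at which its call begins. camera_info takes no time and is no camera call.
A pose or a line that the arm cannot do raises robot.Unreachable and nothing moves.
- robot.job_done(): hands the job in, once; it reports no verdict.
Readings, each from a call of its own:
- robot.read_t(): time.
- robot.read_qpos(): joint angles.
- robot.read_qvel(): joint speeds.
- robot.read_effort(): joint torques, N m.
- robot.read_position(): TCP position.
- robot.read_tcp_rot(): TCP orientation.
- robot.read_force(): force on the tool from outside, world axes, zero at the start.
- robot.read_ft_torque(): the same for the moment, N m.
- robot.read_grip_width(): opening from 0.0 (shut) to 1.0 (fully open).
Only numpy, scipy, OpenCV 4.12 (cv2) and the standard library are available. Lean on these libraries where they do the work, as an engineer would, in place of code of your own. Each camera call takes 0.05 s, during which the arm holds its last target.

TASK

On the filter unit on the desk, work the sprung thumb lever click by click, letting it spring right back after each stroke, until the raised lens tube on the turret stands at the port pointer; the turret only goes forward, so count the clicks and do not run past. Then press the lock pin fully home and leave it. Push gently (under 20 N), do not touch the turret itself, and leave the other things on the desk alone.

Things in the scene. Friction and masses are not known exactly. Their poses are not given: they have to be found in the camera images.
- unit: The filter unit: a fixed grey slab 195 x 185 x 20 mm on the desk. Origin on the desk, under the turret's axis, which is vertical (the slab reaches 107.5 mm to its -x, 87.5 mm to its +x, 92.5 mm to each side). Its x axis points from the lever's side to the lock pin's side.
- turret (a joint): Turret angle (rad, counterclockwise from above): an aluminium disc with 12 round lobes on its rim, 104 mm across, top 48 mm above the desk, about the unit's axis. It rests in 12 notches 0.524 rad apart, held by a sprung roller. Each lever stroke turns it one notch counterclockwise, snapping the last half by itself. It starts 2, 3 or 4 notches short of the port.
- tube_top (a point): Centre of the top of the raised lens tube: the one black tube, 18 mm across, 13 mm high, that stands on the turret, 26 mm from the axis, its top 61 mm above the desk. The other eleven places on the turret hold flat filters.
- port (a point): The point, 61 mm above the desk and 26 mm from the turret's axis, where the tube's top centre must come: before the grey port block (30 x 24 mm, 64 mm high) with a black bore and a pointer blade at the unit's -y side. Port, roller, rubber stop and lock pin sit together up to 0.14 rad round the axis either way, differing per unit.
- post_top (a point): Centre of the top of the thumb lever's upright post: a black cylinder, 16 mm across, from 26 to 88 mm above the desk, 85 mm from the turret's axis on a flat steel arm. The lever swings about the turret's axis.
- lever (a joint): Thumb lever angle (rad), 0 at rest, counterclockwise from above. Its spring pushes back 1.5 N (at the post) at 0, 4 N at 0.8. A stroke: free travel, then it picks up the turret, the push rises to about 8 N and drops at the click, between 0.42 and 0.76 (differs per unit); about 2 to 4 mm later a rubber stop adds 6 N per mm. One stroke turns one notch: then let it back to 0 for 0.3 s.
- lock_top (a point): Centre of the top of the lock pin's knob: a dark steel knob 22 mm across and 12 mm high on a thin vertical pin, 44 mm from the turret's axis at the unit's +x side, its top 89 mm above the desk when up, 77 mm when home.
- lock (a joint): How far the lock pin is pressed down (m): 0 up, 0.012 home, where its knob meets a rubber washer that gives about 4 N per mm. It stays where it is left (about 2.5 N of friction) and goes home only when the turret sits in a notch; once in, it blocks the turret and the lever.
- pen: Bystander: a black marker pen, 140 mm long, lying on the desk. Origin under its middle.
- driver: Bystander: a screwdriver with a grey handle, lying on the desk. Origin under its middle.
- spare_tube: Bystander: a short aluminium tube, 44 mm across, 30 mm high, standing. Origin under its centre.
- mouse: Bystander: a black computer mouse, 105 x 62 x 34 mm. Origin under its centre.

How it is judged:
By the outcome, as a careful person would: the job done as asked, in the order asked, and still so for the second after the job is handed in, with the robot touching nothing.
It also fails if it takes over 61 s, if anything falls off the work surface, if the arm or the gripper's body presses on something with over 40 N, if the wrist force passes 120 N, or if a joint passes its speed limit or range.

## Working session

There is one attempt and no reset: what is moved stays moved. The work goes in short steps, each a Python script; the robot and the scene stay as the last script left them, time stands still between calls to the robot, and variables do not carry over. Pictures are saved under pics/ and viewed, and the job is handed in when it is done.

```bash
mkdir -p pics
python3 - <<'E'
from rig import robot
import cv2,numpy as np
for n in("scene","top"):
    p,d=robot.grab_frame(n); cv2.imwrite(f"pics/{n}0.png",p[:,:,::-1]); np.savez(f"{n}0.npz",p=p,d=d)
    print(n,robot.camera_info(n))
print(robot.read_t(),robot.read_tcp_rot(),robot.read_force())
E
```

```text
scene {'vfov': 47.27959010661208, 'cx': 255.10550875990398, 'cy': 188.23324670606894, 'view': array([[ 0.69299156,  0.72064323, -0.02088145, -0.39291984],
       [ 0.39645952, -0.4051185 , -0.82383181, -0.1908634 ],
       [-0.60214828,  0.56262984, -0.56644957,  1.6471033 ],
       [ 0.        ,  0.        ,  0.        ,  1.        ]])}
top {'vfov': 53.76718468956397, 'cx': 253.68434748537706, 'cy': 191.58478245708895, 'view': array([[-0.00225589, -0.99965398,  0.02620755, -0.0274744 ],
       [-0.98376441, -0.00248447, -0.17944755,  0.59247043],
       [ 0.17945057, -0.02618687, -0.9834184 ,  0.91298328],
       [ 0.        ,  0.        ,  0.        ,  1.        ]])}
0.1 [[ 9.03917037e-01 -4.27707537e-01 -5.02877384e-04]
 [-4.27707810e-01 -9.03915979e-01 -1.39022966e-03]
 [ 1.40052800e-04  1.47173686e-03 -9.99998907e-01]] [ 0.59534911 -0.6241003   0.21052039]
```

View pics/scene0.png

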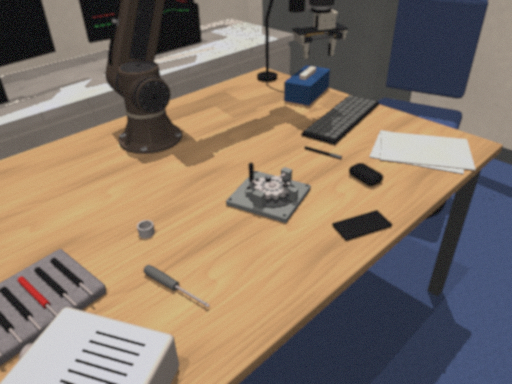

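View pics/top0.png

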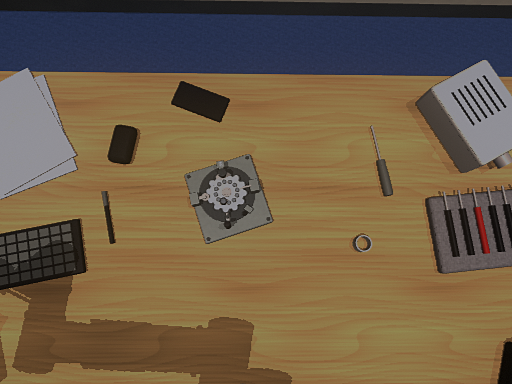

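The unit sits at about (228,198) in the top view. I'll enlarge that area in both views.

Run:
```python
import cv2,numpy as np
p=np.load("top0.npz")['p'];c=p[145:250,175:285][:,:,::-1]
cv2.imwrite("pics/top0c.png",cv2.resize(c,None,fx=5.5,fy=5.5,interpolation=cv2.INTER_CUBIC))
p=np.load("scene0.npz")['p'];c=p[150:230,215:325][:,:,::-1]
cv2.imwrite("pics/scene0c.png",cv2.resize(c,None,fx=7,fy=7,interpolation=cv2.INTER_CUBIC))
```

```text
(no output)
```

View pics/top0c.png

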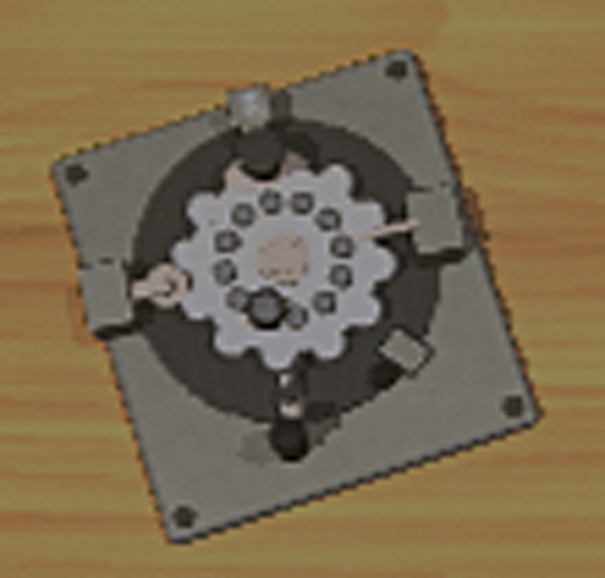

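View pics/scene0c.png

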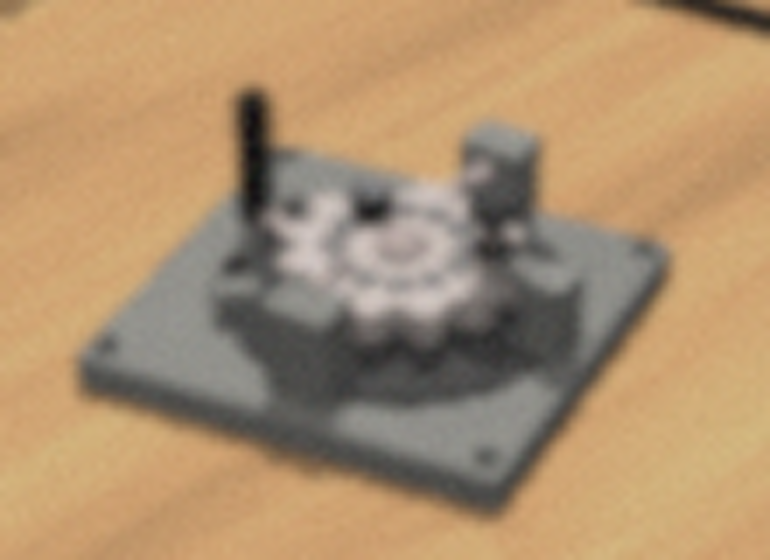

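The tube shows at crop (267,310) and the port block at (437,220) with its blade at (390,232). The post is at (290,440), the knob at (262,150) and the stop at (408,352). Next I measure them by ray onto plane.

```bash
cat > h.py <<'E'
from rig import robot
import cv2,numpy as np
def ray(n,u,v,z):
    c=robot.camera_info(n);f=192/np.tan(np.radians(c['vfov']/2));V=np.array(c['view']);R=V[:3,:3];o=-R.T@V[:3,3]
    d=R.T@np.array([(u-c['cx'])/f,(v-c['cy'])/f,1]);return o+d*(z-o[2])/d[2]
def cr(x,y,u0=175,v0=145,s=5.5): return (x+.5)/s-.5+u0,(y+.5)/s-.5+v0
E
python3 - <<'E'
from h import *
np.set_printoptions(precision=4,suppress=True)
p=np.load("top0.npz")['p'];d=np.load("top0.npz")['d']
# slab by colour: non-wood (low saturation) component
hsv=cv2.cvtColor(p,cv2.COLOR_RGB2HSV);m=((hsv[...,1]<75)).astype(np.uint8)
m[:145]=0;m[250:]=0;m[:,:175]=0;m[:,285:]=0
m=cv2.morphologyEx(m,cv2.MORPH_OPEN,np.ones((3,3)))
cs,_=cv2.findContours(m,cv2.RETR_EXTERNAL,cv2.CHAIN_APPROX_NONE);c=max(cs,key=cv2.contourArea)
W=np.array([ray("top",*q,0.02)[:2] for q in c[:,0]],np.float32)
r=cv2.minAreaRect(W*1000);print("rect mm",r)
pts=dict(post=(290,437,.088),tube=(267,308,.061),knob=(262,152,.089),hub=(284,258,.048),blade=(385,233,.061),block=(437,218,.064),roller=(105,282,.064))
for k,(x,y,z) in pts.items():
    u,v=cr(x,y);print(k,(round(u,1),round(v,1)),ray("top",u,v,z))
# disc silhouette: bright, low sat
v=hsv[...,2];b=((v>165)&(hsv[...,1]<40)).astype(np.uint8)*m
ys,xs=np.nonzero(b);print("bright",len(xs),(xs.mean(),ys.mean()))
(cx,cy),rr=cv2.minEnclosingCircle(np.stack([xs,ys],1)[(abs(xs-226)<21)&(abs(ys-192)<21)].astype(np.float32));print(cx,cy,rr,ray("top",cx,cy,.048))
# corners
for x,y in[(55,162),(410,50),(540,416),(178,541)]: print(ray("top",*cr(x,y),.02))
E
```

```text
rect mm ((584.501953125, 43.30107116699219), (199.33029174804688, 187.78109741210938), 18.596664428710938)
post (227.3, 224.0) [0.5063 0.0375 0.088 ]
tube (223.1, 200.6) [0.5679 0.0498 0.061 ]
knob (222.2, 172.2) [0.6346 0.0514 0.089 ]
hub (226.2, 191.5) [0.5936 0.0429 0.048 ]
blade (244.6, 187.0) [ 0.6031 -0.0042  0.061 ]
block (254.0, 184.2) [ 0.6096 -0.0281  0.064 ]
roller (193.7, 195.9) [0.5793 0.1236 0.064 ]
bright 9 (np.float64(234.11111111111111), np.float64(201.22222222222223))
228.0 198.0 17.46434783935547 [0.5767 0.0382 0.048 ]
[0.6455 0.155  0.02  ]
[ 0.7024 -0.0163  0.02  ]
[ 0.5228 -0.078   0.02  ]
[0.464  0.0922 0.02  ]
```

Measured: axis (0.5935, 0.0425), from the slab and the hub, which agree within 2 mm. Unit yaw is about 19° and the post's radius is 87 mm against a nominal 85. The tube is at 164° (r 26.6 mm) and the port at about 282°, so the gap is ~118.5°, or 4 notches. The knob's angle offset (-6.8°) agrees with the port's (-6.5°). Next is the first stroke, pushing in small steps while watching the force.

```bash
cat >> h.py <<'E'
np.set_printoptions(precision=4,suppress=True)
A=np.array([.5935,.0425]);phi=np.radians(183.3);mid=phi+0.36
n=np.array([-np.sin(mid),np.cos(mid)]);P0=A+.085*np.array([np.cos(phi),np.sin(phi)])
Z=.066
def ori(s=1): 
    x=np.array([n[0],n[1],0])*s;z=np.array([0,0,-1.]);return np.stack([x,np.cross(z,x),z],1)
# lateral offset so that post stays near face centre: radial dir e
e=np.array([np.cos(mid),np.sin(mid)])
def tcp(s,z=Z): # s: face advance along n past nominal contact
    c=P0-n*.0175+e*.003+n*s;return np.array([c[0],c[1],z])
def F(): return float(np.dot(robot.read_force()[:2],n))
E
python3 - <<'E'
from h import *
q=robot.read_qpos()
for s in(1,-1): print(s,robot.ik(tcp(-.012,.12),ori(s)),robot.ik(tcp(.06),ori(s)))
print(n,P0,tcp(0))
E
```

```text
1 [ 29.9626   7.5268 -27.257    0.     -55.2162  -6.0361] [ 21.2389  13.4127 -28.0971   0.     -48.4902   2.6876]
-1 None None
[ 0.4056 -0.9141] [0.5086 0.0376] [0.4988 0.0524 0.066 ]
```

Run:
```python
from h import *
robot.move_gripper(0.0);t=robot.read_t();print(t,robot.read_grip_width())
robot.goto(tcp(-.012,.13),ori());print(robot.read_t(),robot.read_force())
robot.servo_line(tcp(-.012),speed=.1);print(robot.read_t(),robot.read_position(),tcp(-.012),robot.read_force())
for n_ in("scene","top"):
    p,d=robot.grab_frame(n_)
    c=p[110:260,190:340] if n_=="scene" else p[145:250,175:285]
    cv2.imwrite(f"pics/{n_}1.png",cv2.resize(c[:,:,::-1],None,fx=4,fy=4,interpolation=cv2.INTER_CUBIC))
```

```text
1.525 0.004148919301660909
3.6333 [-0.1743  1.2344 -0.4293]
4.425 [0.4943 0.0636 0.0664] [0.4939 0.0634 0.066 ] [ 0.7968 -0.3086  0.378 ]
```

View pics/scene1.png

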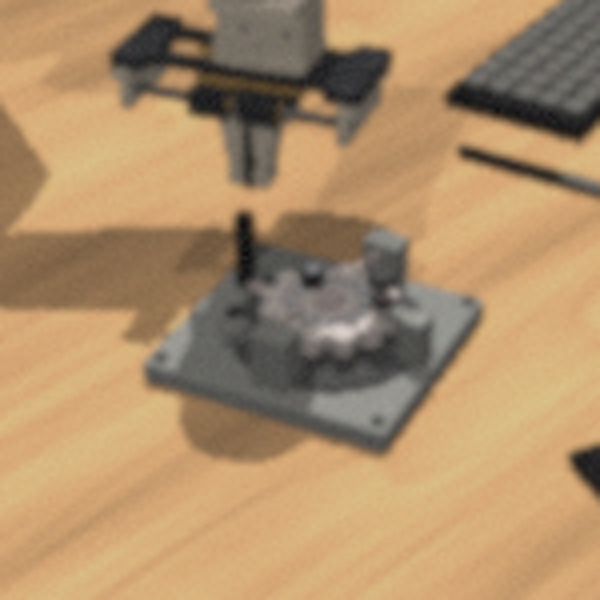

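View pics/top1.png

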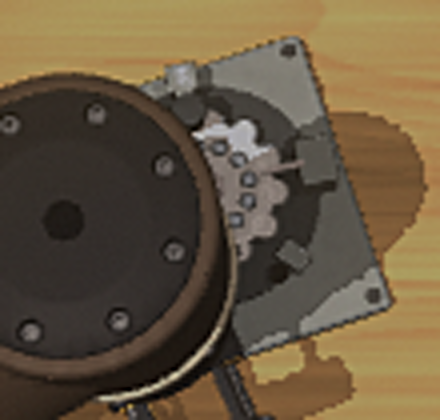

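The fingertips look higher in the scene view than the readback says. I'll project both points to check.

```bash
cat >> h.py <<'E'
def proj(n,P):
    c=robot.camera_info(n);f=192/np.tan(np.radians(c['vfov']/2));V=np.array(c['view']);q=V[:3,:3]@P+V[:3,3]
    return f*q[0]/q[2]+c['cx'],f*q[1]/q[2]+c['cy'],q[2]
def pt(n,u,v,d):
    c=robot.camera_info(n);f=192/np.tan(np.radians(c['vfov']/2));V=np.array(c['view'])
    return V[:3,:3].T@(np.array([(u-c['cx'])/f*d,(v-c['cy'])/f*d,d])-V[:3,3])
E
python3 - <<'E'
from h import *
print(robot.read_position(),robot.read_t())
T=robot.read_position();print("tcp",proj("scene",T));print("post",proj("scene",np.r_[P0,.088]),proj("scene",np.r_[P0,.026]))
p,d=robot.grab_frame("scene");np.savez("scene2.npz",p=p,d=d)
cv2.imwrite("pics/scene2.png",cv2.resize(p[110:230,210:330][:,:,::-1],None,fx=5,fy=5,interpolation=cv2.INTER_CUBIC))
for u,v in[(252,150),(252,154),(250,165),(250,170),(250,176)]: print(u,v,d[v,u],pt("scene",u,v,d[v,u]))
E
```

```text
[0.4945 0.0637 0.0667] 4.525
tcp (np.float64(253.23545264031225), np.float64(163.63240099337463), np.float64(1.3473523563504766))
post (np.float64(250.03350977333557), np.float64(162.51252565903462), np.float64(1.3121373192742833)) (np.float64(250.58723717311662), np.float64(179.81283925404563), np.float64(1.3472571923370698))
252 150 1.3090599 [0.4999 0.0552 0.1202]
252 154 1.3168578 [0.4996 0.0549 0.1065]
250 165 1.3043059 [0.5165 0.03   0.086 ]
250 170 1.3136297 [0.5165 0.0293 0.0688]
250 176 1.3312583 [0.5127 0.032  0.0444]
```

View pics/scene2.png

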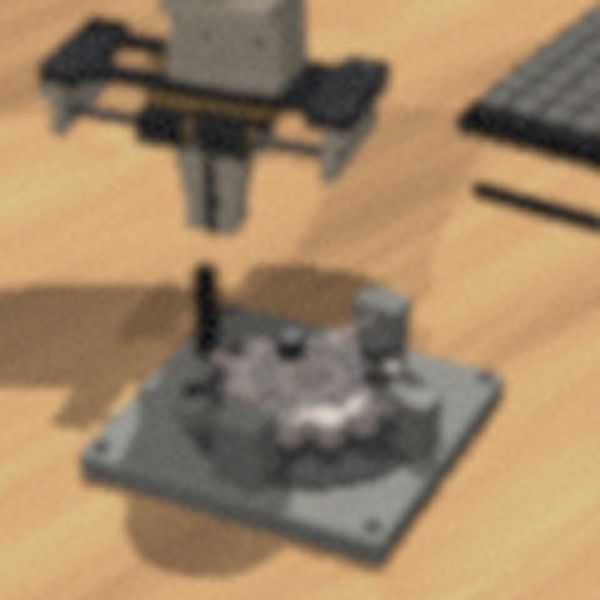

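Run:
```python
from h import *
print(proj("scene",np.array([.289,.61,.194])))
z=np.load("scene0.npz");p=z['p'];d=z['d'];c=p[0:80,270:370]
cv2.imwrite("pics/scene0g.png",cv2.resize(c[:,:,::-1],None,fx=6,fy=6,interpolation=cv2.INTER_CUBIC))
z=np.load("scene2.npz");d=z['d']
for v in range(128,164,2): print(v,d[v,246:262:2])
for v in range(128,164,3): print(v,pt("scene",252,v,d[v,252]))
```

```text
(np.float64(317.543512616267), np.float64(64.01528223181141), np.float64(1.706395432795507))
128 [1.2578 1.2519 1.2496 1.2464 1.2425 1.244  1.2392 1.2388]
130 [1.262  1.2578 1.2568 1.2548 1.247  1.2488 1.2452 1.2403]
132 [1.2573 1.2607 1.2745 1.2619 1.2586 1.2526 1.2496 1.2482]
134 [1.252  1.2621 1.2467 1.25   1.2504 1.245  1.2525 1.2495]
136 [1.2543 1.2585 1.2463 1.2433 1.2473 1.2486 1.2396 1.2425]
138 [1.2603 1.266  1.2488 1.2506 1.2476 1.2429 1.2452 0.    ]
140 [1.2667 1.2894 1.2543 1.2524 1.2526 1.2442 1.2482 1.2497]
142 [1.3002 1.2963 1.2868 1.2997 1.2908 1.2873 1.2477 1.2976]
144 [1.2961 1.298  1.2954 1.2957 1.297  1.2891 1.287  1.3076]
146 [1.5782 1.3024 1.2988 1.3033 1.2958 1.2944 1.2894 1.3095]
148 [1.5631 1.3081 1.3059 1.3094 1.3016 1.2964 1.2972 1.5614]
150 [1.5583 1.3102 1.3077 1.3091 1.3124 1.2973 1.3087 1.5567]
152 [1.5477 1.3198 1.3159 1.3085 1.3051 1.3037 1.3077 1.5487]
154 [1.5347 1.3188 1.3138 1.3169 1.3085 1.3067 1.3162 1.5299]
156 [1.524  1.5225 1.5228 1.3198 1.3158 1.313  1.5255 1.5243]
158 [1.5088 1.5091 1.516  1.5116 1.5129 1.506  1.5135 1.5086]
160 [1.5003 1.5025 1.5016 1.5025 1.4985 1.497  1.4964 1.4979]
162 [1.4848 1.4852 1.4958 1.49   1.487  1.4863 1.4867 1.4896]
128 [0.5153 0.0433 0.2027]
131 [0.5126 0.0455 0.1915]
134 [0.5197 0.0386 0.187 ]
137 [0.525  0.0334 0.1813]
140 [0.5249 0.0332 0.1718]
143 [0.501  0.0549 0.1445]
146 [0.4988 0.0566 0.1329]
149 [0.5022 0.0532 0.1254]
152 [0.5026 0.0524 0.1156]
155 [0.5004 0.0541 0.1037]
158 [ 0.3809  0.1641 -0.0026]
161 [ 0.3956  0.1501 -0.0025]
```

View pics/scene0g.png

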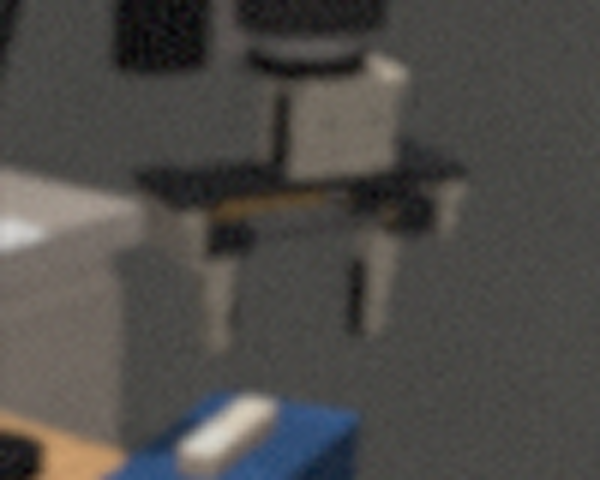

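Both images put the real fingertips about 30 mm above the reported TCP, along the tool axis. The post and desk heights agree with the calibration, so the error is in the tool length. I'll lower to a commanded z of 0.036, which is clear of everything under either reading, and look again.

Run:
```python
from h import *
robot.servo_line(tcp(-.012,.036),speed=.08);print(robot.read_position(),robot.read_t(),robot.read_force())
print(proj("scene",robot.read_position()))
p,d=robot.grab_frame("scene");np.savez("scene3.npz",p=p,d=d)
cv2.imwrite("pics/scene3.png",cv2.resize(p[120:220,210:310][:,:,::-1],None,fx=6,fy=6,interpolation=cv2.INTER_CUBIC))
for v in range(150,170,2): print(v,d[v,246:264:2],pt("scene",254,v,d[v,254]))
```

```text
[0.494  0.0633 0.0361] 5.1 [ 0.3558 -0.2061  0.1557]
(np.float64(253.27242704470385), np.float64(172.04813843723085), np.float64(1.3648421132647168))
150 [1.3122 1.3167 1.2755 1.2708 1.2713 1.2699 1.2607 1.2681 1.2914] [0.5281 0.0369 0.1388]
152 [1.3137 1.3138 1.315  1.3121 1.3085 1.3035 1.3008 1.3194 1.5412] [0.5067 0.0567 0.1155]
154 [1.3228 1.3218 1.313  1.3162 1.3135 1.3107 1.3063 1.3248 1.5341] [0.5059 0.0573 0.108 ]
156 [1.5196 1.3193 1.3251 1.3169 1.3204 1.313  1.3139 1.5199 1.5195] [0.5039 0.0589 0.0996]
158 [1.5052 1.3257 1.3272 1.3243 1.3232 1.314  1.3195 1.5079 1.5058] [0.5045 0.0582 0.0932]
160 [1.4963 1.3304 1.3342 1.3267 1.322  1.3207 1.332  1.5004 1.4934] [0.5077 0.055  0.0889]
162 [1.4858 1.3368 1.3347 1.3295 1.3302 1.3242 1.3333 1.4887 1.4843] [0.5049 0.0574 0.0796]
164 [1.4802 1.3442 1.3033 1.3099 1.3279 1.3264 1.3356 1.4724 1.4766] [0.5088 0.0535 0.0759]
166 [1.464  1.4654 1.3104 1.3097 1.4675 1.4656 1.4653 1.4671 1.4625] [ 0.4241  0.1322 -0.0023]
168 [1.4558 1.455  1.3143 1.3108 1.4501 1.458  1.4598 1.4588 1.4582] [0.4375 0.1195 0.0013]
```

View pics/scene3.png

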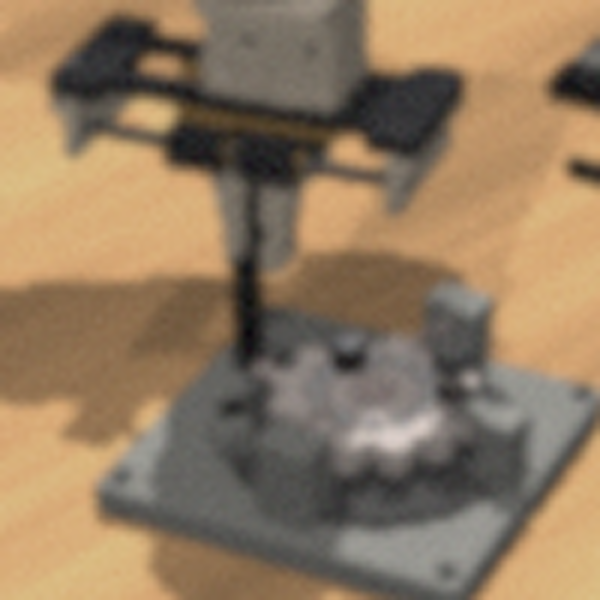

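Confirmed: the tip is at row 165 against a predicted 172, so it sits about 27 mm high. I use commanded z 0.028 (real about 0.056–0.06) and start the first stroke in steps.

```bash
sed -i 's/^Z=.066/Z=.028/' h.py
python3 - <<'E'
from h import *
robot.servo_line(tcp(-.012),speed=.08)
b=F();t0=robot.read_t();print("bias",b,t0)
robot.servo_line(tcp(.0),speed=.06);print(F()-b,robot.read_position()-tcp(0))
robot.servo_line(tcp(.012),speed=.06);print("s12",F()-b,robot.read_t())
s=.012
for s in (.018,.022,.026,.029):
    robot.servo_line(tcp(s),speed=.05)
    f=np.mean([F() for _ in range(4)])-b;print(s,round(f,2),round(robot.read_t(),2))
    if abs(f)>12: break
print(robot.read_force())
p,d=robot.grab_frame("scene")
cv2.imwrite("pics/scene4.png",cv2.resize(p[120:220,210:310][:,:,::-1],None,fx=6,fy=6,interpolation=cv2.INTER_CUBIC))
E
```

```text
bias -0.2679597852754845 5.4
-1.3333562575075502 [ 0.0004 -0.0003  0.0002]
s12 -1.7882189500335284 6.1
0.018 -2.49 6.37
0.022 -7.1 6.62
0.026 -7.4 6.87
0.029 -5.85 7.12
[-7.3798  3.4206  2.7757]
```

View pics/scene4.png

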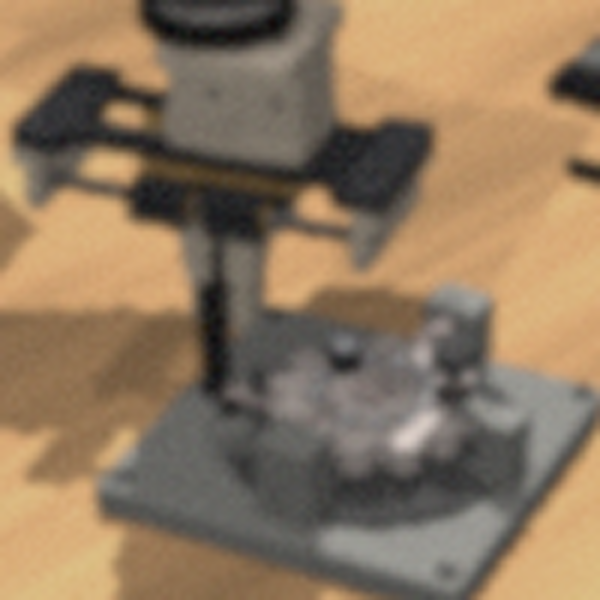

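Run:
```python
from h import *
b=-.27;s=.029;pk=0;prev=None
while s<.066:
    s+=.002
    robot.servo_line(tcp(s),speed=.03)
    f=np.mean([F() for _ in range(4)])-b;pk=min(pk,f)
    print(round(s,3),round(f,2),robot.read_force().round(1),round(robot.read_t(),2))
    if f<-11: print("stop");break
    if pk<-6 and f>-4.0: print("click?");break
p,d=robot.grab_frame("scene")
cv2.imwrite("pics/scene5.png",cv2.resize(p[120:220,210:310][:,:,::-1],None,fx=6,fy=6,interpolation=cv2.INTER_CUBIC))
```

```text
0.031 -6.76 [-7.6  4.3  2.2] 7.42
0.033 -5.83 [-7.   3.6  1.3] 7.67
0.035 -4.36 [-5.3  2.7  1.4] 7.92
0.037 -3.78 [-4.5  2.4  0.3] 8.17
click?
```

View pics/scene5.png

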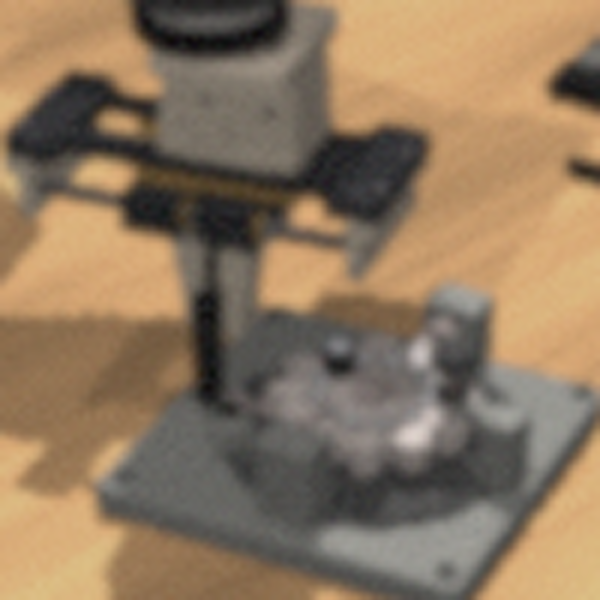

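```bash
cat >> h.py <<'E'
def tubeang(p,ncam="scene",a0=None,z=.061):
    # darkest blob near predicted ring positions -> angle
    g=cv2.GaussianBlur(cv2.cvtColor(p,cv2.COLOR_RGB2GRAY).astype(np.float32),(0,0),1.0);r=[]
    for a in range(150,300,2):
        u,v,_=proj(ncam,np.r_[A+.026*np.array([np.cos(np.radians(a)),np.sin(np.radians(a))]),z-.003])
        r.append((float(g[int(round(v)),int(round(u))]),a))
    return r
E
python3 - <<'E'
from h import *
for a in(164,178,194,224,254,284):
    u,v,_=proj("scene",np.r_[A+.026*np.array([np.cos(np.radians(a)),np.sin(np.radians(a))]),.061]);print(a,((u-210+.5)*6-.5).round(),((v-120+.5)*6-.5).round())
p,d=robot.grab_frame("scene");print([ (a,int(x)) for x,a in tubeang(p)][::2])
p,d=robot.grab_frame("top");cv2.imwrite("pics/top5.png",cv2.resize(p[145:250,175:285][:,:,::-1],None,fx=5,fy=5,interpolation=cv2.INTER_CUBIC))
E
```

```text
164 345.0 339.0
178 335.0 343.0
194 326.0 350.0
224 318.0 364.0
254 324.0 379.0
284 344.0 390.0
[(150, 93), (154, 93), (158, 95), (162, 102), (166, 102), (170, 106), (174, 106), (178, 92), (182, 92), (186, 92), (190, 86), (194, 76), (198, 76), (202, 85), (206, 89), (210, 89), (214, 89), (218, 96), (222, 96), (226, 96), (230, 106), (234, 106), (238, 106), (242, 116), (246, 116), (250, 116), (254, 122), (258, 122), (262, 122), (266, 128), (270, 128), (274, 129), (278, 129), (282, 129), (286, 131), (290, 128), (294, 128), (298, 123)]
```

View pics/top5.png

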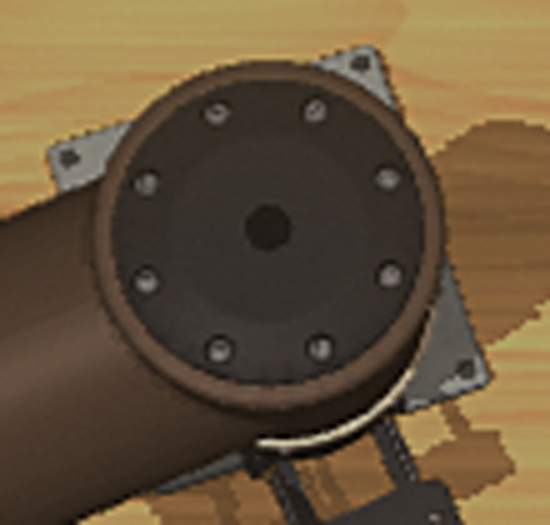

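```bash
cat >> h.py <<'E'
def tube_px(p,win=(255,166,276,192)):
    u0,v0,u1,v1=win
    g=cv2.resize(cv2.GaussianBlur(cv2.cvtColor(p,cv2.COLOR_RGB2GRAY),(0,0),.8)[v0:v1,u0:u1],None,fx=8,fy=8,interpolation=cv2.INTER_CUBIC)
    m=(g<70).astype(np.uint8);k,l,s,c=cv2.connectedComponentsWithStats(m)
    return [(round((c[i][0]+.5)/8-.5+u0,2),round((c[i][1]+.5)/8-.5+v0,2),int(s[i][4])) for i in range(1,k) if s[i][4]>150]
def ring(a,z=.058): return np.round(proj("scene",np.r_[A+.026*np.array([np.cos(np.radians(a)),np.sin(np.radians(a))]),z])[:2],2)
E
python3 - <<'E'
from h import *
for f in("scene0","scene2","scene3"): print(f,tube_px(np.load(f+".npz")['p']))
p,d=robot.grab_frame("scene");np.savez("scene6.npz",p=p,d=d);print(tube_px(p))
for a in(164,179,194,224,254,284):print(a,ring(a))
cv2.imwrite("pics/scene6.png",np.vstack([cv2.resize(q[155:205,225:305][:,:,::-1],None,fx=6,fy=6,interpolation=cv2.INTER_CUBIC) for q in (np.load("scene3.npz")['p'],p)]))
E
```

```text
scene0 [(np.float64(267.63), np.float64(179.52), 346)]
scene2 [(np.float64(267.69), np.float64(179.67), 664)]
scene3 [(np.float64(267.68), np.float64(179.68), 677)]
[(np.float64(266.19), np.float64(180.34), 655)]
164 [267.13 176.97]
179 [265.29 177.73]
194 [263.85 178.72]
224 [262.57 181.16]
254 [263.67 183.65]
284 [266.9  185.51]
```

View pics/scene6.png

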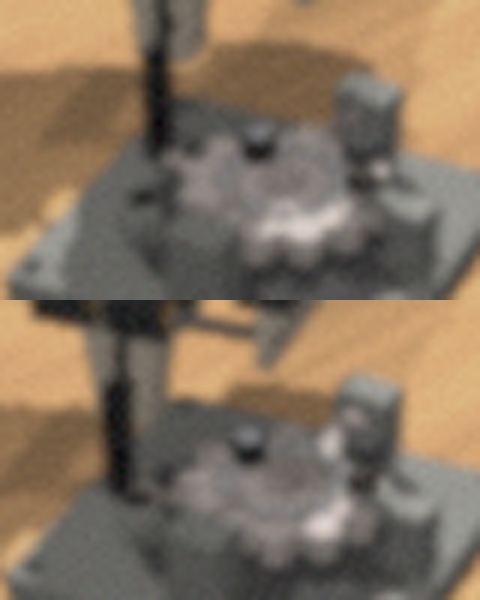

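The tube has moved only (-1.5, +0.7) px, to about 176°, so it has not clicked yet. The push continues, with tube tracking added.

Run:
```python
from h import *
b=-.27;s=.037
while s<.07:
    s+=.0015
    robot.servo_line(tcp(s),speed=.03)
    f=np.mean([F() for _ in range(4)])-b
    p,d=robot.grab_frame("scene");tp=tube_px(p)
    print(round(s,4),round(f,2),robot.read_force().round(1),round(robot.read_t(),2),tp)
    if f<-9: print("stop");break
    if any(t[0]<265.0 and t[1]>181 for t in tp):print("click seen");break
np.savez("scene7.npz",p=p,d=d)
cv2.imwrite("pics/scene7.png",cv2.resize(p[155:205,225:305][:,:,::-1],None,fx=7,fy=7,interpolation=cv2.INTER_CUBIC))
```

```text
0.0385 -3.7 [-4.5  1.9  0.7] 8.67 [(np.float64(266.0), np.float64(180.36), 757)]
0.04 -3.43 [-4.6  2.2 -1.1] 8.97 [(np.float64(265.9), np.float64(180.52), 699)]
0.0415 -2.35 [-5.2  1.4 -1.7] 9.27 [(np.float64(265.48), np.float64(180.52), 789)]
0.043 -2.35 [-4.   0.9 -0.8] 9.57 [(np.float64(264.32), np.float64(181.47), 701)]
click seen
```

View pics/scene7.png

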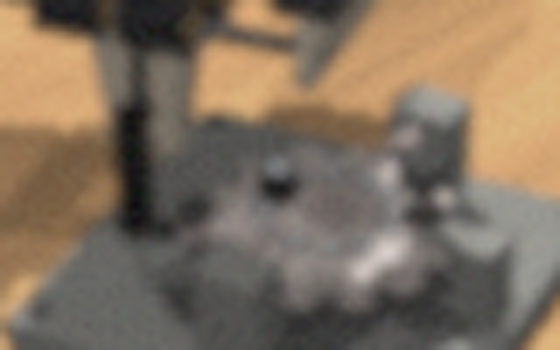

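The tube shifted (-3.36, +1.79) px against an expected (-3.28, +1.75), so the first click is done at s≈0.043 m. Now I let the lever back and check it.

```bash
cat >> h.py <<'E'
def back():
    robot.servo_line(tcp(-.008),speed=.1);robot.dwell(.4)
    p,d=robot.grab_frame("scene");print("back",round(robot.read_t(),2),robot.read_force().round(1),tube_px(p));return p
def save(p,nm):cv2.imwrite(f"pics/{nm}.png",cv2.resize(p[145:205,225:305][:,:,::-1],None,fx=7,fy=7,interpolation=cv2.INTER_CUBIC))
E
python3 - <<'E'
from h import *
save(back(),"back1")
E
```

```text
back 10.68 [-0.7 -0.2  0.9] [(np.float64(264.3), np.float64(181.45), 574)]
```

View pics/back1.png

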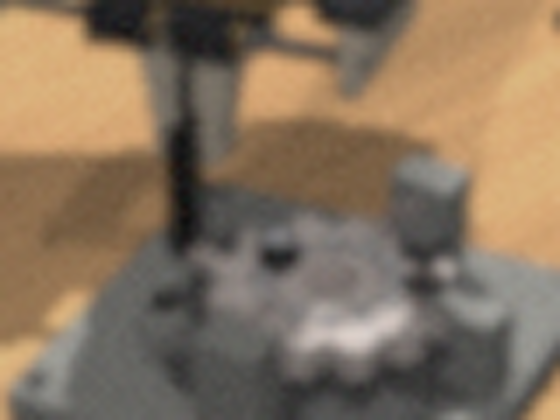

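The post is back at rest (px 250.7, 162) and the tube held. Second stroke.

```bash
cat >> h.py <<'E'
def stroke(tgt,tol=.9,nm="s"):
    robot.servo_line(tcp(.018),speed=.08);robot.servo_line(tcp(.040),speed=.05)
    s=.040
    while s<.0495:
        s+=.0012
        robot.servo_line(tcp(s),speed=.03)
        f=np.mean([F() for _ in range(4)])+.27
        p,d=robot.grab_frame("scene");tp=tube_px(p)
        print(round(s,4),round(f,2),robot.read_force().round(1),round(robot.read_t(),2),[tuple(map(float,t)) for t in tp])
        if f<-9: print("stop");break
        if any(np.hypot(t[0]-tgt[0],t[1]-tgt[1])<tol for t in tp):print("click seen");break
    return p
E
python3 - <<'E'
from h import *
save(stroke(ring(224)+[.5,2.7]),"s2"); save(back(),"back2")
E
```

```text
0.0412 -2.73 [-5.9  1.  -1.3] 12.04 [(263.44, 182.58, 659.0)]
0.0424 -1.92 [-4.7  0.8 -1.1] 12.34 [(262.96, 183.9, 511.0)]
click seen
back 13.44 [-0.2  0.4 -0.3] [(np.float64(262.99), np.float64(183.92), 493)]
```

View pics/back2.png

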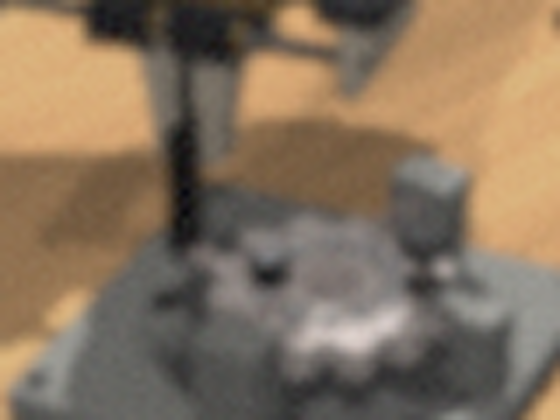

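The second click landed within 0.1 px of its prediction, and the post is back. Third stroke next.

Run:
```python
from h import *
print(ring(254)+[.5,2.7])
save(stroke(ring(254)+[.5,2.7]),"s3"); save(back(),"back3")
```

```text
[264.17 186.35]
0.0412 -2.54 [-4.6  2.1 -1.8] 14.81 [(263.15, 185.07, 442.0)]
0.0424 -2.11 [-4.8  1.1 -0.9] 15.11 []
0.0436 -2.1 [-3.5  0.4 -2.2] 15.41 []
0.0448 -3.65 [-5.   2.6 -1. ] 15.71 []
0.046 -7.49 [-6.7  5.2 -0.4] 16.01 []
0.0472 -11.54 [-8.2  8.1 -0.2] 16.31 []
stop
back 17.46 [-0.4  1.3 -0.5] [(np.float64(264.2), np.float64(186.16), 212)]
```

View pics/back3.png

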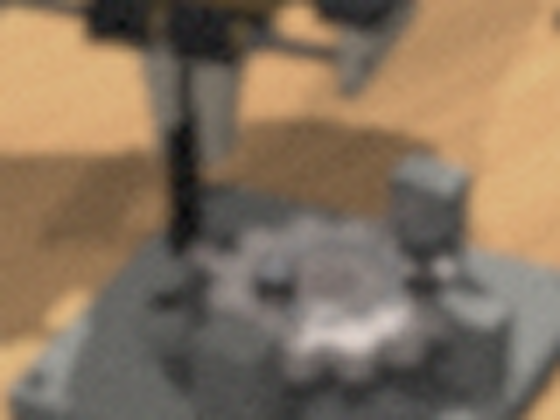

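The third click is done: the tube is at (264.2, 186.2) against (264.2, 186.35). The tracker lost the tube in the brighter light, so the push ran 11.5 N into the stop, still within the limit. For the fourth stroke I cap the travel at s=0.044.

```bash
sed -i 's/g<70/g<80/; s/s<.0495/s<.0435/' h.py
python3 - <<'E'
from h import *
print(ring(284)+[.5,2.7])
save(stroke(ring(284)+[.5,2.7]),"s4"); save(back(),"back4")
E
```

```text
[267.4  188.21]
0.0412 -3.08 [-4.9  1.9 -2.2] 18.82 [(266.06, 187.48, 615.0)]
0.0424 -2.96 [-4.8  1.6 -0.5] 19.12 [(267.17, 188.33, 836.0)]
click seen
back 20.23 [-0.5  0.6  0.1] [(np.float64(255.88), np.float64(175.66), 1389), (np.float64(266.94), np.float64(188.29), 773)]
```

View pics/back4.png

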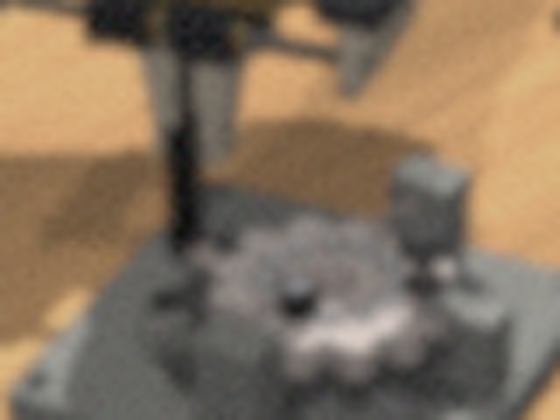

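The tube is at the predicted port pixel. I raise the arm and move it aside for a clear check from above, which also lets me measure the knob.

Run:
```python
from h import *
robot.servo_line(tcp(-.02),speed=.1);robot.servo_line(tcp(-.02,.13),speed=.15)
q=robot.read_qpos().copy();q[0]+=35;robot.movej(q);print(robot.read_t())
for n_ in("scene","top"):
    p,d=robot.grab_frame(n_);np.savez(n_+"8.npz",p=p,d=d)
    c=p[145:250,175:285] if n_=="top" else p[150:230,215:325]
    cv2.imwrite(f"pics/{n_}8.png",cv2.resize(c[:,:,::-1],None,fx=5.5 if n_=="top" else 7,fy=5.5 if n_=="top" else 7,interpolation=cv2.INTER_CUBIC))
for k,P in dict(block=[.6096,-.0281,.064],roller=[.5793,.1236,.064],knob=[.636,.052,.089],knob77=[.636,.052,.077]).items():
    u,v,_=proj("scene",np.array(P));print(k,(u-215+.5)*7,(v-150+.5)*7)
```

```text
22.4667
block 304.09543438086547 294.8292859551788
roller 506.21799281019986 123.57201122447319
knob 490.35134808290246 189.36144312776554
knob77 489.8459483332548 214.09428256954016
```

View pics/top8.png

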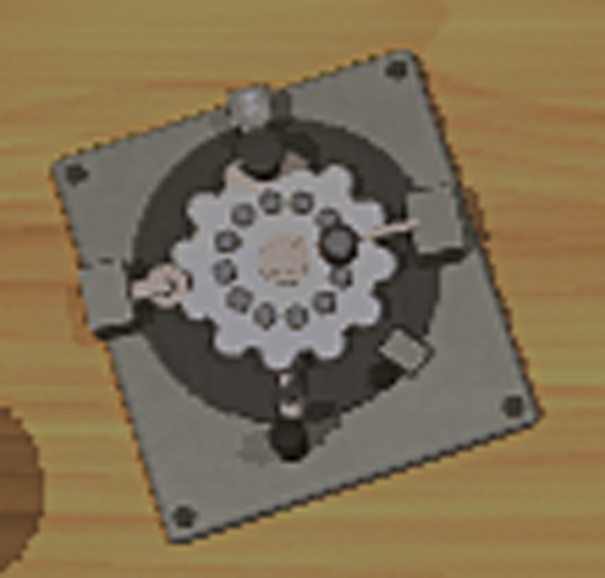

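View pics/scene8.png

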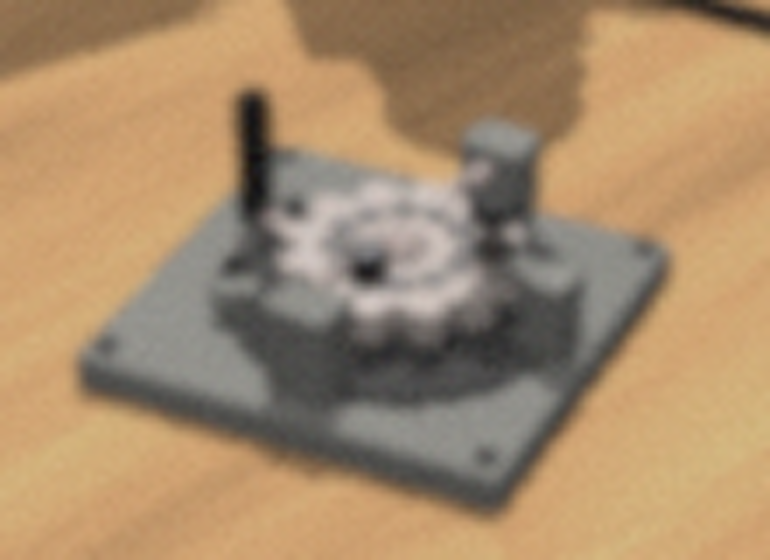

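The tube now lines up with the pointer blade in the top view: tube (338,240), blade (345–415, 235). Before pressing, I check depth around the knob and its bracket.

Run:
```python
from h import *
d=np.load("top8.npz")['d'];p=np.load("top8.npz")['p']
for (x,y) in[(262,140),(262,150),(262,160),(250,152),(274,152),(250,92),(250,105),(250,118),(265,105),(437,220),(338,240),(285,260),(290,437),(235,180)]:
    u,v=cr(x,y);u,v=int(round(u)),int(round(v));print((x,y),pt("top",u,v,d[v,u]))
zz=[]
for v in range(155,185):
  for u in range(205,240):
    q=pt("top",u,v,d[v,u])
    if q[2]>.082 and np.hypot(*(q[:2]-A))<.07: zz.append(q)
zz=np.array(zz);print(len(zz),zz.mean(0),zz.min(0),zz.max(0))
u,v=cr(338,240);t=ray("top",u,v,.061);print("tube",t,np.degrees(np.arctan2(*(t[:2]-A)[::-1])),np.hypot(*(t[:2]-A)))
R=ori();print(robot.ik([.636,.0515,.13],R))
x=np.array([np.cos(.2),np.sin(.2),0]);z=np.array([0,0,-1.])
for s in(1,-1):
    print(s,robot.ik([.636,.0515,.13],np.stack([s*x,np.cross(z,s*x),z],1)))
```

```text
(262, 140) [0.6402 0.052  0.0895]
(262, 150) [0.6354 0.052  0.0883]
(262, 160) [0.6308 0.052  0.0862]
(250, 152) [0.6353 0.0569 0.0884]
(274, 152) [0.6356 0.0471 0.0876]
(250, 92) [0.6709 0.0591 0.0605]
(250, 105) [0.6632 0.059  0.0596]
(250, 118) [0.6578 0.059  0.0598]
(265, 105) [0.6634 0.0514 0.0591]
(437, 220) [ 0.6082 -0.0281  0.0612]
(338, 240) [0.6002 0.0176 0.0614]
(285, 260) [0.5921 0.0434 0.049 ]
(290, 437) [0.5063 0.0382 0.0885]
(235, 180) [0.6315 0.067  0.0482]
60 [0.6354 0.0532 0.088 ] [0.6252 0.0445 0.0843] [0.6459 0.0621 0.0923]
tube [0.5997 0.0175 0.061 ] -76.00915016393533 0.025767802682243133
[ 22.1224  19.7111  -9.2396   0.     -61.0493   1.8041]
1 [ 22.1224  19.7111  -9.2396   0.     -61.0493  79.3368]
-1 [  22.1224   19.7111   -9.2396    0.      -61.0493 -100.6632]
```

The knob is at (0.6355, 0.052), top 0.088, and the bracket is only 0.060 high, so there is clearance. Tube angle is -76.0° with r 25.8 mm, matching the port. Now I press with force feedback.

Run:
```python
from h import *
K=[.6355,.052]
robot.goto(np.r_[K,.13],ori());robot.servo_line(np.r_[K,.075],speed=.1)
b=np.mean([robot.read_force()[2] for _ in range(6)]);print("bias",b,robot.read_t())
z=.075;c=None
while z>.036:
    z-=.0015 if c is None or z>c-.010 else .0008
    robot.servo_line(np.r_[K,z],speed=.03)
    F3=np.mean([robot.read_force() for _ in range(5)],0);f=F3[2]-b
    if f>1.4 and c is None:c=z
    print(round(z,4),round(f,2),F3[:2].round(1),round(robot.read_position()[2],4),round(robot.read_t(),2))
    if f>9: print("home?",c-z);break
p,d=robot.grab_frame("scene");save(p,"lock")
```

```text
bias 0.40244897951499103 24.7417
0.0735 -1.16 [0.5 0.2] 0.0741 24.99
0.072 -0.32 [-0.6  0. ] 0.072 25.24
0.0705 -0.43 [-0.3 -0.1] 0.0703 25.49
0.069 -1.61 [ 0.3 -0.6] 0.0689 25.74
0.0675 0.7 [-0.3 -0.3] 0.0674 25.99
0.066 -0.22 [ 0.5 -1.1] 0.0659 26.24
0.0645 -0.38 [-0.6  0.6] 0.0644 26.49
0.063 -0.75 [-0.1 -0.5] 0.0628 26.74
0.0615 -1.11 [ 0.5 -0.5] 0.0614 26.99
0.06 -1.52 [-0.3 -0.2] 0.0599 27.24
0.0585 -0.28 [-0.3  0.4] 0.0584 27.49
0.057 -1.23 [ 0.8 -0.8] 0.0569 27.74
0.0555 0.2 [-0.3 -0.5] 0.0555 27.99
0.054 0.6 [-0.3 -1. ] 0.0539 28.24
0.0525 -0.01 [-0.  -0.8] 0.0524 28.49
0.051 -0.39 [0.  0.1] 0.0508 28.74
0.0495 -0.22 [0.6 0.3] 0.0493 28.99
0.048 -0.28 [-0.2  0.3] 0.0478 29.24
0.0465 -0.23 [-0.2  0.5] 0.0463 29.49
0.045 -0.34 [-0.2 -0.1] 0.0448 29.74
0.0435 0.52 [0.  0.1] 0.0434 29.99
0.042 3.21 [-1.3  0. ] 0.0423 30.24
0.0405 6.67 [-2.3 -0.2] 0.0411 30.49
0.039 9.81 [-3.9  0.4] 0.0401 30.74
home? 0.0030000000000000027
```

View pics/lock.png

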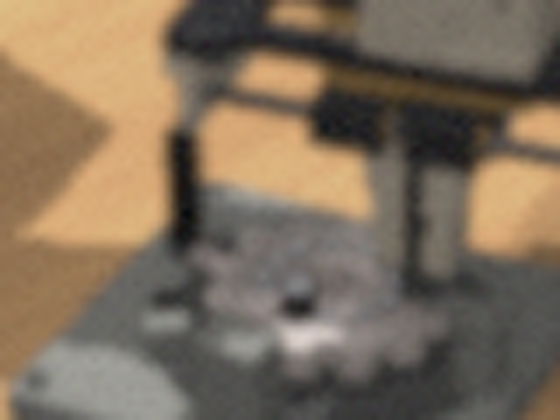

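Contact came only at commanded 0.0425, with no earlier 2.5 N friction plateau and some sideways force. That doesn't look like a clean press, so I check the moment, then lift and look.

Run:
```python
from h import *
print("T",robot.read_ft_torque(),robot.read_force(),robot.read_t())
K=[.6355,.052]
p,d=robot.grab_frame("scene");np.savez("scene9.npz",p=p,d=d)
cv2.imwrite("pics/scene9.png",cv2.resize(p[120:220,230:340][:,:,::-1],None,fx=7,fy=6,interpolation=cv2.INTER_CUBIC))
robot.servo_line(np.r_[K,.05],speed=.1);print(robot.read_ft_torque(),robot.read_force())
robot.servo_line(np.r_[K,.13],speed=.2)
q=robot.read_qpos().copy();q[0]+=40;robot.movej(q);print(robot.read_t())
for n_ in("scene","top"):
    p,d=robot.grab_frame(n_);np.savez(n_+"10.npz",p=p,d=d)
    c=p[145:250,175:285] if n_=="top" else p[150:230,215:325]
    s=5.5 if n_=="top" else 7
    cv2.imwrite(f"pics/{n_}10.png",cv2.resize(c[:,:,::-1],None,fx=s,fy=s,interpolation=cv2.INTER_CUBIC))
zz=[]
for v in range(160,185):
  for u in range(205,240):
    q=pt("top",u,v,d[v,u])
    if q[2]>.068 and np.hypot(*(q[:2]-A))<.07: zz.append(q)
zz=np.array(zz);print(len(zz),zz.mean(0) if len(zz) else 0)
```

```text
T [0.2054 1.497  0.0461] [-4.129  -0.9826  9.8554] 30.7917
[ 0.0456 -0.0103 -0.0239] [-0.4058 -0.4428 -0.1014]
33.25
60 [0.6358 0.0529 0.0747]
```

View pics/scene9.png

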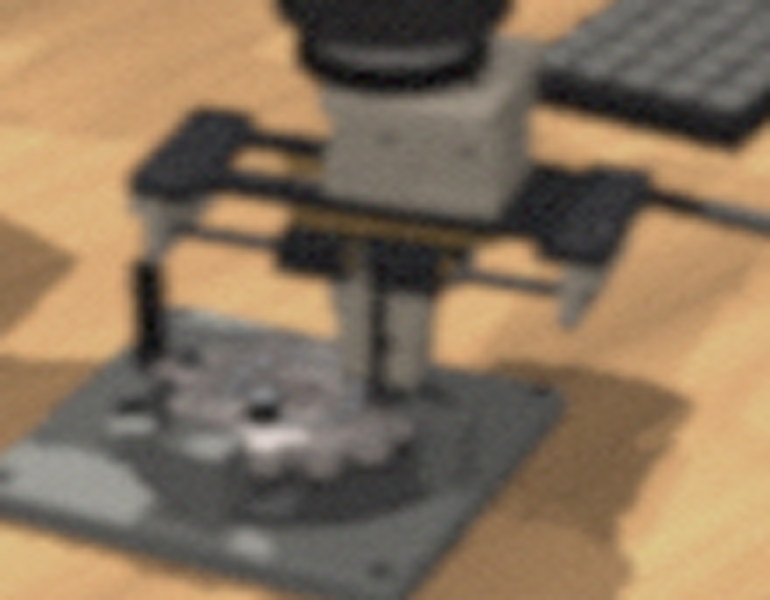

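View pics/top10.png

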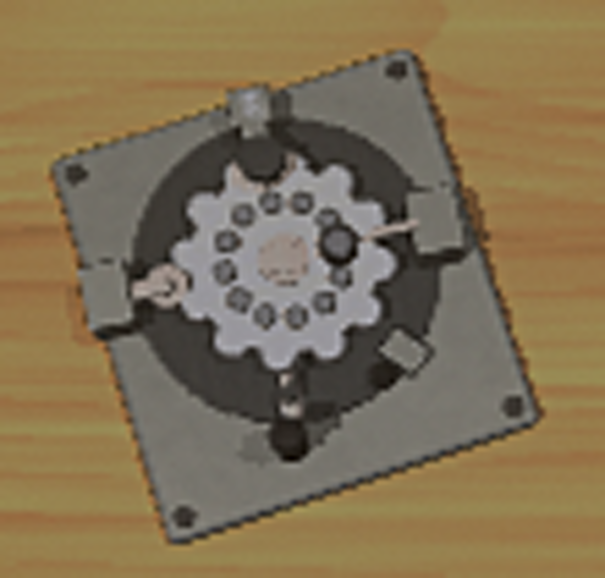

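View pics/scene10.png

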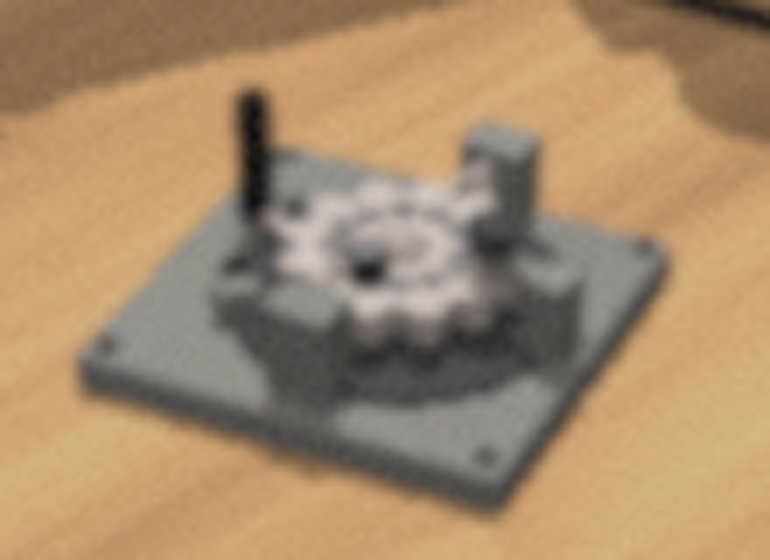

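Run:
```python
from h import *
D8=np.load("top8.npz")['d'];D=[np.load("top10.npz")['d']]+[robot.grab_frame("top")[1] for _ in range(4)]
d=np.median(D,0)
def zs(d,c,r=3): return np.mean([pt("top",u,v,d[v,u])[2] for v in range(c[1]-r,c[1]+r+1) for u in range(c[0]-r,c[0]+r+1)])
print("knob",zs(D8,(222,172),2),zs(d,(222,173),2)); print("hub ref",zs(D8,(226,192),2),zs(d,(226,192),2)); print("bracket",zs(D8,(220,164),1),zs(d,(220,164),1))
print(robot.read_t(),robot.read_force())
```

```text
knob 0.08832286719497624 0.07470176614468972
hub ref 0.05015324426480151 0.05022449960489305
bracket 0.05937239109842669 0.059252186092029695
33.55 [ 0.2628 -0.5365  0.5094]
```

The knob dropped about 13 mm (0.088 to 0.075), which covers the 12 mm to home plus some washer give. The hub and bracket readings are unchanged, the tube is at the pointer, the lever is at rest and the arm is clear. I'm handing the job in.

```bash
python3 -c "
from rig import robot
robot.job_done();print(robot.read_t())"
```

```text
the job is handed in; nothing more can be done
the job is handed in; nothing more can be done
```

The raised lens tube stands at the port pointer and the lock pin is home. I handed the job in at about 33.6 s of the 61 s allowed.

- **Lever:** I counted 4 notches to the port and made 4 single strokes, checking the tube and the lever's return after each. At the last measurement the tube was at -76.0°, 25.8 mm from the axis. The port direction measured about -77 to -78°. It was lined up with the pointer blade from above, and still so after the lock was pressed.
- **Lock pin:** I pressed it until the washer pushed back with about 10 N. The knob top fell from 0.088 to 0.075 m. That is slightly more than the nominal 12 mm, which I put down to washer give and depth noise.
- **Forces:** In the readings I took, the push on the post peaked at about 11.5 N along the push. That was on stroke 3, when tube tracking dropped out and I ran into the rubber stop. The lock press peaked at about 11 N in total.

Two things disagreed with what I expected:
- **Tool length:** The fingertips sit about 30 mm above the reported TCP, judging by the images, so I corrected the heights by vision and force.
- **Lock friction:** The expected 2.5 N of pin friction did not show in the settled force readings. I relied on the washer contact and the measured drop instead.

The turret moved only with the lever, and the fingers stayed outside or above it. I planned every move clear of the pen, screwdriver, spare tube and mouse, but did not check their positions again at the end.

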